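# Start the T-bolt of a headlamp bracket in its threaded boss

## Robot

A 6-joint arm with a two-finger parallel gripper is mounted at the origin on the work surface. World frame = base frame: x ahead of the robot, y to its left, z up, the work surface at z = 0. Lengths are in m, angles in rad, forces in N, time in s.
With the tool pointing down it reaches from about 0.25 to 0.725 m from the base axis. Payload 4 kg.
Tool frame: the origin (TCP) lies at the very end of the fingers, on their centre line; the grasp point (between the pads) lies 19 mm behind it; z points along the fingers, y is the line along which they close (so a half turn about z gives the same grasp; the last joint's range is limited). The gripper opens to 85 mm and grips with 20 to 120 N. Pads are 22 mm wide; open, the fingers measure 114 mm over their backs; the gripper's body (76 mm by 85 mm) begins 54 mm behind the grasp point. The pads swing forward as they close: fully open they stand 13 mm farther back than shut.
Start: joints at [-1.171, 0.241, 0.005, 1.335, 0, 1.571], TCP at [0.195, -0.461, 0.231] pointing down, gripper open.
Joint ranges: [-2.72, 2.72], [-1.05, 1.87], [-1.09, 1.28], [-1.99, 2.15], [-1.42, 1.44], [-3.14, 3.14]. Speed limits (rad/s): [2.79, 2.79, 3.14, 3.14, 3.14, 3.14].

## Interface

Orientations are given as a unit quaternion [x, y, z, w].
In Python, from workcell import bot gives the robot as it stands.
- The arm moves only by the tool carry_out, never from a script. Its argument "increments" is one flat list of numbers, 5 for each row, row after row: the finger opening in cm, from 0 to 8.54, then the shift along the tool's x, y, z in cm, then the turn about the tool's z in rad. A call has exactly 5 rows; each row shifts and turns the commanded pose from where the row before left it, along the tool's axes as they then stand; what a row does not reach is not made up. A row lasts 1/8 s, in which the tool goes at most 62.5 mm and 10.7 degrees, less where a joint would pass 70% of its speed; a pose out of reach is approached as far as the arm can. A call with a gripper value outside its range is refused whole. The fingers move at their own pace and stop on an object; the grip force is fixed at half the most. Time passes only in rows, so rows that do not move let the fingers close, or fill a call up. It gives the time, the measured TCP pose, the force, the opening and the grip force at its end, in the units of the state.
- bot.get_obs(): the state, without advancing time (a new reading comes with each control period).
- bot.camera(name): name is "side" or "top"; returns a dict with "pixels" (480x640x3 uint8, blue, green, red), "range_z" (480x640 float32, m along the optical axis (not along the pixel's ray), 0 where there is no reading), "mtx" (3x3 intrinsics, pixels), "eye" and "attitude" of the camera in the world. Camera axes: x right, y down, z forward; pixel columns grow to the right and rows downward; lengths in m; the calibration is good to about 2 mm. A picture is of the moment at which its call begins.
- bot.job_done(): hands the job in; it is judged then, once.
Trained networks look in a picture, given as the dict that the camera call returned (one of the last four; its "shot" number tells which), for a name from the list of things; names that differ only in an ending like _2 or _b are one class to them, and where a whole thing is asked for, a point or a joint stands for the part that bears it (a point fixed in the world has none). Each returns a list of dicts, best first, with "p" (0 to 1); they miss things now and then, are a little off and sometimes report something else, mostly with a low value. They report only what shows in the picture. A call takes as long as a camera call.
- bot.find_in(picture, name): "xyz" ([x, y, z] in m, in the coordinates of the camera as it stood for that picture, good to about 4 mm: the middle of the surface that is visible of it).
- bot.regions_of(picture, name): "mask" (480x640 bool, what is visible of it).
- bot.place_of(picture, name): "xyz" ([x, y, z] in m, in the coordinates of the camera as it stood for that picture, good to about 4 mm: a listed point, or the origin of a listed thing).
The state is a dict: "clock": time; "joint_pos": joint angles; "joint_vel": joint speeds; "tau": joint torques, N m; "eef_pos": TCP position; "tool_rot": TCP orientation; "ft_force": force on the tool from outside, world axes, zero at the start; "ft_torque": the same for the moment, N m; "grip_width": finger opening in m; "grasp_force": force on a finger pad.
Only numpy, scipy, OpenCV 4.12 (cv2) and the standard library are available. Lean on these libraries where they do the work, as an engineer would, in place of code of your own. Each camera call takes 0.05 s, during which the arm holds its last target. There are 200 camera calls.

## Task

Pull the cabinet's drawer out to its stop; in it lies a headlamp bracket with a captive T-bolt standing loose on a threaded boss. Turn the bolt backward (anticlockwise from above) until you feel it drop off the thread's start at the yellow mark, let it sit down, then turn it forward (clockwise) one full turn until its red end is at the mark again. Finish while holding: keep the T-bar gripped there, still and started, with the drawer fully out and the headlamps, bucket, mug and can on the bench undisturbed.

Things in the scene. Friction and masses are not known exactly. Their poses are not given: they have to be found in the camera images.
- cabinet_front (a point): middle of the front top edge of the low blue steel cabinet (300 mm deep, 260 mm wide, 130 mm tall, fixed), 130 mm above the bench. Its x axis points into the cabinet, y to the left seen from the robot, z up; these are called the cabinet's x, y and z. Its one drawer slides out along the cabinet's -x.
- drawer (a joint): how far the drawer is out, m: 0 shut, 0.18 at its stop. It slides stiffly (about 4 N) and stays where it is left. Its front panel is 254 mm wide and reaches 118 mm above the bench; its side walls reach 58 mm.
- drawer_handle (a point): middle of the drawer's handle: a steel bar 11 mm thick and 120 mm long, along the cabinet's y, 35 mm in front of the panel and 100 mm above the bench; free above, and beside it there are 29 mm between bar and panel, enough for one finger.
- boss_top (a point): centre of the top of the dark steel threaded boss (33 mm diameter, 50 mm above the bench), on the bolt's axis, 135 mm behind the handle bar, under the cabinet's roof until the drawer is out. Part of the drawer. A yellow stripe on its front side (the cabinet's -x) marks the thread's start. The bracket's black ring behind it, 140 mm diameter, reaches 48 mm above the bench.
- bolt: steel T-bolt, 0.2 kg, upright in the boss; it only turns about and slides along its vertical axis. On its 15 mm shank a T-bar 52 mm long (the bolt's own y), 10 mm thick (its x), 22 mm tall, its +y end red. Origin on the axis, 26 mm below the bar's underside. Right-handed one-start thread, 6 mm of travel a turn: it rises when turned backward, sinks when turned forward.
- bolt_head (a point): centre of the T-bar: on the axis, 37 mm above the bolt's origin, 11 mm below the bar's top; 87 mm above the bench less bolt_depth. Below the bar 26 mm less bolt_depth are free down to the boss. With the drawer out nothing else as high as the bar stands within 80 mm of the axis.
- bolt_turn (a joint): angle of the bolt, rad, clockwise from above (forward) positive; 0 with the red end at the yellow mark (towards the cabinet's -x). It starts at 0.7 to 1.9. Turned backward past the mark (0 to -0.3) it drops by its own weight; a grip can carry it, so open the pads to let it fall. One turn forward brings it to about 6.28. Limits -2.5 and 7.6; turns easily (0.01 N m) and stays where left.
- bolt_depth (a joint): how far the bolt is down, m: 0.0007 to 0.0018 at the start, near 0 just before the drop, about 0.006 just after it, and then 0.006 more for each forward turn in the thread: about 0.012 after one turn.
- lamp_a: round sealed-beam headlamp, glass up, 146 mm diameter, 68 mm tall, loose on the bench beside the cabinet or in front of it at the side; origin under its centre
- lamp_b: a second such headlamp, also at the side; same size and origin
- bucket: black headlamp bucket, open bowl 144 mm diameter, 42 mm tall, loose on the bench at the side; origin under its centre
- mug: white mug, 80 mm diameter, 90 mm tall, loose at the left; origin under its centre
- oil_can: yellow can, 60 mm diameter, 130 mm tall, loose at the left; origin under its centre

How it is judged:
On the way, in this order (a step that is already met when the one before it is completed fails the run):
1. the drawer is pulled out to its stop (value of joint drawer above 0.174 m), for 0.2 s.
2. the bolt, turned backward to the mark, has dropped off the thread's start (value of joint bolt_turn below 0.15 rad and value of joint bolt_depth above 0.0045 m), for 0.2 s.
At the end, for the whole second after the job is handed in: The drawer is out to its stop (within 12 mm), the bolt is one turn forward of the mark (bolt_turn 5.75 to 6.8 rad) and down in the thread (bolt_depth over 10.5 mm), it stands still (under 0.2 rad/s), and the fingers still hold it with more than 1 N (value of joint drawer above 0.168 m and value of joint bolt_turn between 5.75 and 6.8 rad and value of joint bolt_depth above 0.0105 m and contact force between the fingers and bolt above 1 N and not (velocity of joint bolt_turn above 0.2 rad/s) and not (velocity of joint bolt_turn below -0.2 rad/s)); the arm keeps its last pose, push and grip.
It fails at once if a headlamp, the bucket, the mug or the can is moved by more than 30 mm (distance of any of lamp_a, lamp_b, bucket, mug, oil_can from where it was at the start of the episode above 0.03 m).
It also fails if it takes over 70 s, if anything falls off the work surface, if the arm or the gripper's body presses on something with over 40 N, if the wrist force passes 120 N, or if a joint passes its speed limit or range.

## Working session

There is one attempt and no reset: what is moved stays moved. The work goes in short steps, Python scripts to look and compute and a tool call to move; the robot and the scene stay as the last step left them, time stands still between calls to the robot, and variables do not carry over. Pictures are saved under pics/ and viewed, at most 10 in all, crops included, and the job is handed in when it is done.

Besides the shell and the picture viewer there is one more tool, called after "Request:" as name(argument=value, ...), one argument or row to a line, values as JSON. carry_out: Moves the arm, as the interface text tells. Its arguments: {"type":"object","properties":{"increments":{"type":"array","items":{"type":"number"}}},"required":["increments"]}

```bash
mkdir -p pics; cat > h.py <<'E'
import numpy as np, cv2
from scipy.spatial.transform import Rotation as R
from workcell import bot
def att(p):
    a=np.array(p["attitude"],float)
    return a if a.shape==(3,3) else R.from_quat(a).as_matrix()
def w(p,x): return att(p)@np.array(x)+np.array(p["eye"])
def cloud(p):
    z=p["range_z"];K=p["mtx"];v,u=np.mgrid[:480,:640]
    c=np.stack([(u-K[0,2])/K[0,0]*z,(v-K[1,2])/K[1,1]*z,z],-1)
    return c@att(p).T+np.array(p["eye"])
def see(p,names):
    for n in names:
        for d in bot.place_of(p,n)[:2]: print(n,round(d["p"],2),w(p,d["xyz"]).round(4))
E
python3 - <<'E'
from h import *
o=bot.get_obs();print({k:np.round(v,3) for k,v in o.items()})
for c in("top","side"):
    p=bot.camera(c);cv2.imwrite(f"pics/{c}0.png",p["pixels"]);print(c,p["eye"],p["attitude"])
    see(p,["cabinet_front","drawer_handle","boss_top","bolt_head","lamp_a","bucket","mug","oil_can"])
E
```

```text
{'clock': np.float64(0.0), 'joint_pos': array([-1.171,  0.241,  0.004,  1.335, -0.   ,  1.571]), 'joint_vel': array([ 0.   , -0.002, -0.   , -0.   ,  0.001, -0.001]), 'tau': array([-1.0000e-03, -3.7232e+01,  2.5241e+01,  1.7000e-02,  0.0000e+00,
        0.0000e+00]), 'eef_pos': array([ 0.194, -0.46 ,  0.23 ]), 'tool_rot': array([ 0.98 ,  0.199, -0.   , -0.001]), 'ft_force': array([ 0.138, -0.771,  0.733]), 'ft_torque': array([-0.019,  0.034,  0.025]), 'grasp_force': np.float64(0.0), 'grip_width': np.float64(0.086)}
top [0.41901429 0.03331487 1.39687567] [-0.69929443  0.71110768 -0.05448738  0.04841785]
cabinet_front 0.84 [ 0.6912 -0.0077  0.1335]
drawer_handle 0.89 [ 0.6371 -0.003   0.1023]
lamp_a 0.97 [ 0.3904  0.4526 -0.0006]
lamp_a 0.57 [ 0.4402 -0.4634 -0.0039]
bucket 0.85 [ 6.249e-01 -4.998e-01 -6.000e-04]
mug 0.7 [0.5659 0.5538 0.0047]
oil_can 0.82 [0.6734 0.4326 0.0029]
side [-0.05859834  1.01710922  1.38552191] [-0.26348925  0.89377388 -0.3469726   0.10654427]
cabinet_front 0.75 [ 0.6877 -0.013   0.1279]
cabinet_front 0.62 [0.5633 0.5577 0.0041]
drawer_handle 0.72 [ 0.6335 -0.0029  0.1021]
lamp_a 0.94 [0.3893 0.4539 0.0008]
lamp_a 0.83 [ 0.4385 -0.4602  0.0024]
bucket 0.56 [ 6.261e-01 -5.030e-01  4.000e-04]
mug 0.61 [0.5659 0.5586 0.0037]
oil_can 0.66 [ 0.6689  0.4297 -0.0024]
```

```bash
python3 - <<'E'
from h import *
p=bot.camera("top");P=cloud(p);b=p["pixels"].astype(int)
# cabinet roof points
m=(abs(P[...,2]-.13)<.008)&(P[...,0]>.6)&(abs(P[...,1])<.25)
r=cv2.minAreaRect(P[m][:,:2].astype(np.float32));print("roof",r,cv2.boxPoints(r).round(4).tolist())
m=(abs(P[...,2]-.105)<.01)&(P[...,0]>.55)&(P[...,0]<.665)&(abs(P[...,1])<.12)
r=cv2.minAreaRect(P[m][:,:2].astype(np.float32));print("bar",m.sum(),r)
E
```

```text
roof ((0.8209346532821655, -0.028707340359687805), (0.26087814569473267, 0.30400317907333374), 82.26268768310547) [[0.6528000235557556, -0.13750000298023224], [0.9539999961853027, -0.17839999496936798], [0.9890999794006348, 0.08009999990463257], [0.6879000067710876, 0.12099999934434891]]
bar 229 ((0.6449014544487, -0.028894849121570587), (0.1752922683954239, 0.042344994843006134), 86.97306060791016)
```

View pics/top0.png

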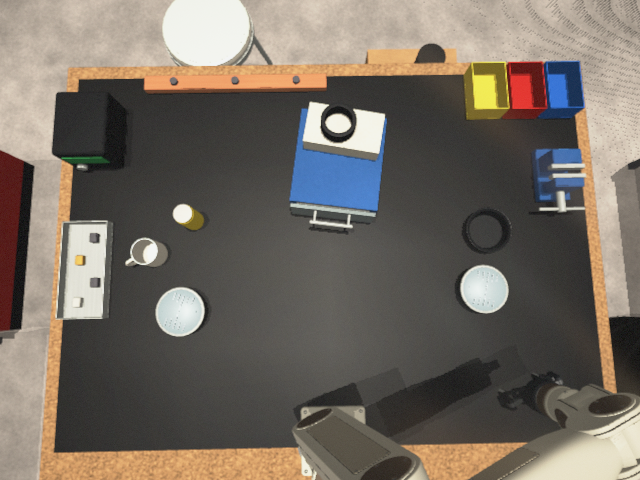

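The picture shows the cabinet at about (338,165) and its handle at (331,227). The lamps are at (180,312) and (485,289), the bucket at (487,230), the can at (188,216) and the mug at (150,252). The cabinet's yaw is about -0.135 rad and the handle is near (0.635, -0.003). I'll move the arm above the handle first.

Request:
carry_out(
  increments=[8.5,3.9,-1.66,0,0,8.5,3.9,-1.66,0,0,8.5,3.9,-1.66,0,0,8.5,3.9,-1.66,0,0,8.5,3.9,-1.66,0,0],
)

```text
clock: 1.58
eef_pos: [0.3428, -0.3072, 0.2314]
tool_rot: [0.98, 0.198, 0.0, 0.0]
ft_force: [0.4, -0.4, 0.0]
grip_width: 0.0852
grasp_force: 0.0
```

Request:
carry_out(
  increments=[8.5,3.9,-1.66,0,0,8.5,3.9,-1.66,0,0,8.5,3.9,-1.66,0,0,8.5,3.9,-1.66,0,0,8.5,3.9,-1.66,0,0],
)

```text
clock: 2.2
eef_pos: [0.4902, -0.1548, 0.2314]
tool_rot: [0.98, 0.199, 0.0, 0.0]
ft_force: [-0.2, -1.0, 0.8]
grip_width: 0.0852
grasp_force: 0.0
```

Request:
carry_out(
  increments=[5,0,0,0,-0.18,5,0,0,0,-0.18,5,0,0,0,-0.18,5,0,0,0,-0.18,5,0,0,0,-0.18],
)

```text
clock: 2.82
eef_pos: [0.4893, -0.1558, 0.2313]
tool_rot: [0.794, 0.608, 0.0, 0.0]
ft_force: [-0.7, -0.1, 0.3]
grip_width: 0.0497
grasp_force: 0.0
```

Request:
carry_out(
  increments=[2.6,0,0,0,-0.13,2.6,4.3,3.1,0,0,2.6,4.3,3.1,0,0,2.6,4.3,3.1,0,0,2.6,4.3,3.1,0,0],
)

```text
clock: 3.45
eef_pos: [0.6373, -0.0018, 0.2313]
tool_rot: [0.755, 0.655, 0.0, 0.0]
ft_force: [1.0, -0.2, 0.3]
grip_width: 0.0262
grasp_force: 0.0
```

Request:
carry_out(
  increments=[2.6,0,0,3,0,2.6,0,0,3,0,2.6,0,0,2,0,2.6,0,0,0,0,2.6,0,0,0,0],
)

```text
clock: 4.08
eef_pos: [0.6368, -0.0031, 0.1523]
tool_rot: [0.755, 0.656, 0.001, 0.0]
ft_force: [0.1, -0.4, 0.3]
grip_width: 0.0262
grasp_force: 0.0
```

```bash
python3 - <<'E'
from h import *
o=bot.get_obs();print(o["eef_pos"],o["tool_rot"],o["joint_pos"])
p=bot.camera("side");see(p,["cabinet_front","drawer_handle"])
K=p["mtx"];c=att(p).T@(np.array(o["eef_pos"])-p["eye"]);u,v=(K@c)[:2]/c[2];print(u,v)
u,v=int(u),int(v);cv2.imwrite("pics/s1.png",cv2.resize(p["pixels"][v-50:v+70,u-80:u+80],None,fx=5,fy=5,interpolation=cv2.INTER_CUBIC))
E
```

```text
[ 0.63678343 -0.00305509  0.15228397] [7.55183231e-01 6.55513378e-01 5.37875347e-04 4.58101400e-04] [-4.80721890e-03  5.51995658e-01  2.63861816e-01  1.28124959e+00
  2.00602670e-05  1.70706057e+00]
cabinet_front 0.7 [ 0.687  -0.0142  0.1285]
cabinet_front 0.42 [ 6.350e-01 -5.000e-04  1.025e-01]
drawer_handle 0.95 [ 0.6356 -0.0018  0.1024]
308.2127925605111 212.45720440670283
```

View pics/s1.png

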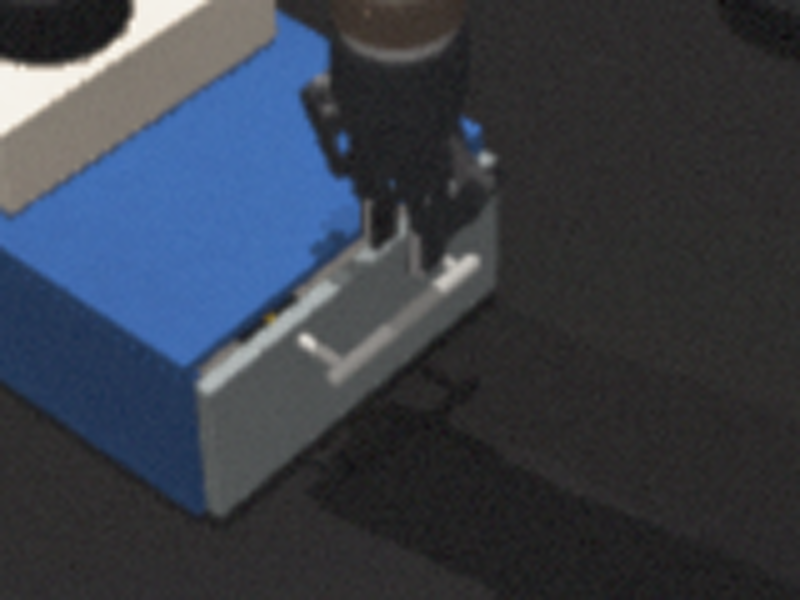

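The crop shows the fingers over the handle: finger tips at (380,245) and (430,270), the bar from (335,375) to (475,260). I'm going down around the bar.

Request:
carry_out(
  increments=[2.6,0,-0.1,1.5,0,2.6,0,0,1.5,0,2.6,0,0,1.5,0,2.6,0,0,1.5,0,2.6,0,0,0.5,0],
)

```text
clock: 4.85
eef_pos: [0.6341, -0.0028, 0.0843]
tool_rot: [0.755, 0.656, -0.001, -0.001]
ft_force: [0.3, -0.0, 0.1]
grip_width: 0.0259
grasp_force: 0.0
```

Request:
carry_out(
  increments=[0,0,0,0,0,0,0,0,0,0,0,0,0,0,0,0,0,0,0,0,0,0,0,0,0],
)

```text
clock: 5.48
eef_pos: [0.6352, -0.003, 0.0857]
tool_rot: [0.755, 0.656, -0.0, -0.0]
ft_force: [4.1, -1.4, -10.7]
grip_width: 0.0087
grasp_force: 58.3
```

Request:
carry_out(
  increments=[0,0,-1.5,0,0,0,0,-2,0,0,0,0,-2,0,0,0,0,-2,0,0,0,0,-2,0,0],
)

```text
clock: 6.1
eef_pos: [0.5405, 0.0101, 0.0857]
tool_rot: [0.755, 0.655, -0.0, 0.0]
ft_force: [5.4, -1.1, -13.3]
grip_width: 0.0086
grasp_force: 59.8
```

Request:
carry_out(
  increments=[0,0,-2,0,0,0,0,-2,0,0,0,0,-2,0,0,0,0,-1.6,0,0,0,0,-0.6,0,0],
)

```text
clock: 6.72
eef_pos: [0.4616, 0.021, 0.0859]
tool_rot: [0.755, 0.655, 0.001, 0.003]
ft_force: [18.1, -4.8, -32.7]
grip_width: 0.0088
grasp_force: 58.7
```

Request:
carry_out(
  increments=[0,0,-0.3,0,0,0,0,-0.2,0,0,0,0,0,0,0,0,0,0,0,0,0,0,0,0,0],
)

```text
clock: 7.35
eef_pos: [0.4617, 0.021, 0.0859]
tool_rot: [0.756, 0.655, 0.003, 0.005]
ft_force: [21.8, -5.5, -34.5]
grip_width: 0.0088
grasp_force: 58.6
```

Request:
carry_out(
  increments=[0,0,0.8,0,0,2.6,0,0,0,0,2.6,0,0,0,0,2.6,0,0,-2.5,0,2.6,0,0,-5,0],
)

```text
clock: 7.98
eef_pos: [0.4615, 0.0219, 0.1617]
tool_rot: [0.755, 0.656, -0.001, -0.001]
ft_force: [1.1, 0.1, 0.1]
grip_width: 0.0258
grasp_force: 0.0
```

Request:
carry_out(
  increments=[4,0,0,-5,0,4,0,-3,-5,0,4,0,-4,0,0,4,0,-4,0,0,4,0,0,0,0],
)

```text
clock: 8.6
eef_pos: [0.3519, 0.0375, 0.2628]
tool_rot: [0.755, 0.656, 0.001, 0.001]
ft_force: [0.9, -0.1, 0.2]
grip_width: 0.0398
grasp_force: 0.0
```

```bash
python3 - <<'E'
from h import *
print(bot.get_obs()["eef_pos"])
for c in("top","side"):
    p=bot.camera(c);print(c);see(p,["cabinet_front","drawer_handle","boss_top","bolt_head","lamp_a","bucket"])
    L=bot.place_of(p,"boss_top");q=att(p).T@(np.array([.592,.003,.06])-p["eye"]);u,v=((p["mtx"]@q)[:2]/q[2]).astype(int);print(u,v)
    cv2.imwrite(f"pics/{c}2.png",cv2.resize(p["pixels"][v-45:v+45,u-60:u+60],None,fx=6,fy=6,interpolation=cv2.INTER_CUBIC))
    P=cloud(p);m=(P[...,2]>.077)&(P[...,2]<.104)&(np.hypot(P[...,0]-.592,P[...,1]-.003)<.05)
    print(m.sum(),P[m].mean(0) if m.any() else "", cv2.minAreaRect(P[m][:,:2].astype(np.float32)) if m.any() else "")
E
python3 -c "
import cv2,numpy as np
cv2.imwrite('pics/b2.png',cv2.resize(np.hstack([cv2.imread('pics/top2.png'),cv2.imread('pics/side2.png')]),(800,300)))"
```

```text
[0.35192192 0.03746669 0.26280169]
top
cabinet_front 0.67 [ 0.6917 -0.01    0.1303]
drawer_handle 0.69 [0.4614 0.0227 0.0999]
boss_top 0.83 [0.5936 0.0038 0.0544]
bolt_head 0.52 [0.5963 0.0066 0.0903]
lamp_a 0.91 [ 0.4405 -0.462  -0.0055]
lamp_a 0.81 [ 0.3861  0.4525 -0.0029]
bucket 0.89 [ 0.6243 -0.4993 -0.0032]
328 240
71 [0.59423186 0.0025975  0.09529457] ((0.5952073931694031, 0.0024709552526474), (0.051954757422208786, 0.01077301986515522), 66.2497787475586)
side
cabinet_front 0.94 [ 0.6856 -0.012   0.13  ]
drawer_handle 0.78 [0.4615 0.0193 0.1046]
boss_top 0.91 [0.5997 0.     0.0485]
boss_top 0.29 [ 0.3883  0.4501 -0.001 ]
bolt_head 0.67 [0.594  0.0021 0.0872]
lamp_a 0.9 [ 0.3918  0.4548 -0.0027]
lamp_a 0.56 [ 0.4368 -0.4621  0.0017]
bucket 0.67 [ 5.974e-01 -2.000e-04  4.560e-02]
bucket 0.59 [ 0.6233 -0.5003  0.001 ]
320 241
115 [0.59439235 0.00589793 0.08960748] ((0.5958020091056824, 0.004440160468220711), (0.05348365008831024, 0.019295036792755127), 61.763858795166016)
```

View pics/b2.png

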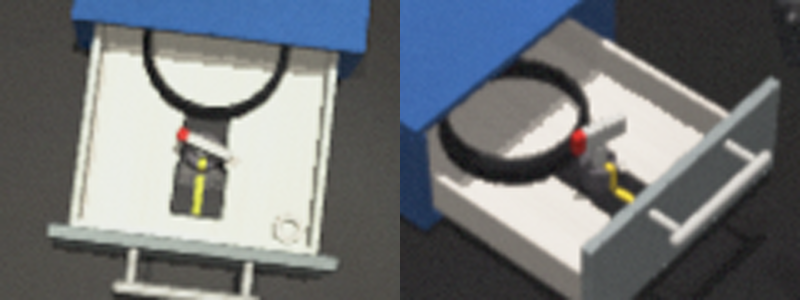

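The left half of the picture is the top view: the red end is at (183,133), the bar runs to (235,160) and the yellow stripe is at (200,190). So the bolt axis is near (0.595, 0.003), the bar's yaw is 1.156 and bolt_turn is about 1.85. I'm moving above the bolt.

Request:
carry_out(
  increments=[4,0,4.9,0,0,4,0,4.9,0,0,4,0,4.9,0,0,4,0,4.9,0,0,4,0,4.9,0,0],
)

```text
clock: 10.02
eef_pos: [0.5982, 0.0024, 0.2611]
tool_rot: [0.755, 0.656, 0.0, -0.0]
ft_force: [0.5, 0.2, 0.1]
grip_width: 0.0401
grasp_force: 0.0
```

Request:
carry_out(
  increments=[4,0,0,3,0.14,4,0,0,4,0.135,4,0,0,4,0,4,0,0,2,0,4,0,0,0,0],
)

```text
clock: 10.65
eef_pos: [0.595, 0.0026, 0.129]
tool_rot: [0.838, 0.546, -0.002, -0.001]
ft_force: [0.3, 0.6, 0.4]
grip_width: 0.0399
grasp_force: 0.0
```

```bash
python3 - <<'E'
from h import *
o=bot.get_obs();print(o["eef_pos"],2*np.arctan2(o["tool_rot"][1],o["tool_rot"][0]),o["joint_pos"])
p=bot.camera("side");see(p,["drawer_handle","boss_top","bolt_head"])
q=att(p).T@(np.array([.595,.003,.1])-p["eye"]);u,v=((p["mtx"]@q)[:2]/q[2]).astype(int)
cv2.imwrite(f"pics/s3.png",cv2.resize(p["pixels"][v-45:v+45,u-60:u+60],None,fx=6,fy=6,interpolation=cv2.INTER_CUBIC))
E
```

```text
[0.59495127 0.00261325 0.12900687] 1.1547660363876016 [ 4.39566407e-03  4.90083000e-01  9.83638756e-02  1.18412943e+00
 -6.48574574e-06  1.99122230e+00]
drawer_handle 0.73 [0.4588 0.0201 0.1016]
boss_top 0.6 [ 0.5992 -0.0016  0.0484]
bolt_head 0.5 [0.5941 0.0012 0.0828]
```

View pics/s3.png

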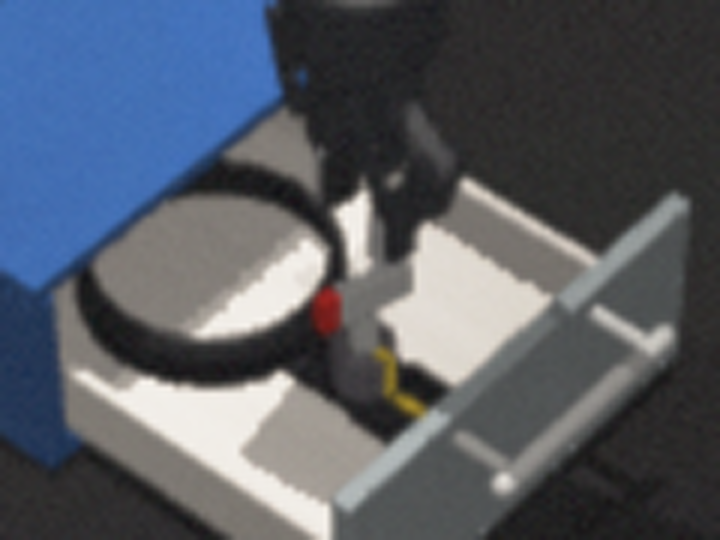

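The bar, with its red end at (327,310), sits right below the fingers. I'll descend and grip it.

Request:
carry_out(
  increments=[4,0,0,2,0,4,0,0,2,0,4,0,0,2,0,4,0,0,0,0,0.5,0,0,0,0],
)

```text
clock: 11.48
eef_pos: [0.5977, 0.0026, 0.0729]
tool_rot: [0.838, 0.546, 0.001, 0.001]
ft_force: [1.0, 0.5, 0.6]
grip_width: 0.0231
grasp_force: 0.0
```

Request:
carry_out(
  increments=[0.5,0,0,0,0,0.5,0,0,0,0,0.5,0,0,0,0,0.5,0,0,0,0,0.5,0,0,0,0],
)

```text
clock: 12.1
eef_pos: [0.5973, 0.0031, 0.0732]
tool_rot: [0.838, 0.546, 0.001, 0.0]
ft_force: [-1.5, 1.5, 5.1]
grip_width: 0.0088
grasp_force: 81.1
```

Request:
carry_out(
  increments=[0.5,0,0,-0.02,-0.18,0.5,0,0,-0.02,-0.18,0.5,0,0,-0.02,-0.18,0.5,0,0,-0.02,-0.18,0.5,0,0,-0.02,-0.18],
)

```text
clock: 12.72
eef_pos: [0.5965, 0.003, 0.074]
tool_rot: [0.514, 0.858, 0.0, 0.0]
ft_force: [-3.8, 2.1, 6.7]
grip_width: 0.0085
grasp_force: 81.1
```

Request:
carry_out(
  increments=[0.5,0,0,-0.02,-0.18,0.5,0,0,-0.02,-0.18,0.5,0,0,-0.02,-0.18,0.5,0,0,-0.02,-0.18,0.5,0,0,0,0],
)

```text
clock: 13.35
eef_pos: [0.5965, 0.0025, 0.0746]
tool_rot: [0.183, 0.983, -0.0, 0.0]
ft_force: [-3.4, 0.5, 6.1]
grip_width: 0.0088
grasp_force: 81.2
```

```bash
python3 - <<'E'
from h import *
o=bot.get_obs();print(o["eef_pos"],2*np.arctan2(o["tool_rot"][1],o["tool_rot"][0]),o["joint_pos"],o["ft_force"],o["ft_torque"])
p=bot.camera("side");see(p,["drawer_handle","boss_top","bolt_head"])
q=att(p).T@(np.array([.595,.003,.1])-p["eye"]);u,v=((p["mtx"]@q)[:2]/q[2]).astype(int)
cv2.imwrite(f"pics/s4.png",cv2.resize(p["pixels"][v-45:v+45,u-60:u+60],None,fx=6,fy=6,interpolation=cv2.INTER_CUBIC))
E
```

```text
[0.59646862 0.0024597  0.07459182] 2.7743224117117173 [ 4.43318303e-03  5.35021370e-01  2.07245529e-02  1.05586597e+00
 -6.08147703e-04  3.71703232e-01] [-3.44729749  0.54701692  6.14446815] [-0.12230087  0.84295973  0.01545769]
drawer_handle 0.91 [0.4623 0.0219 0.1026]
boss_top 0.84 [ 0.6005 -0.0007  0.0491]
boss_top 0.71 [0.5927 0.0009 0.0856]
bolt_head 0.56 [5.979e-01 2.000e-04 8.730e-02]
bolt_head 0.45 [0.6019 0.0008 0.0494]
```

View pics/s4.png

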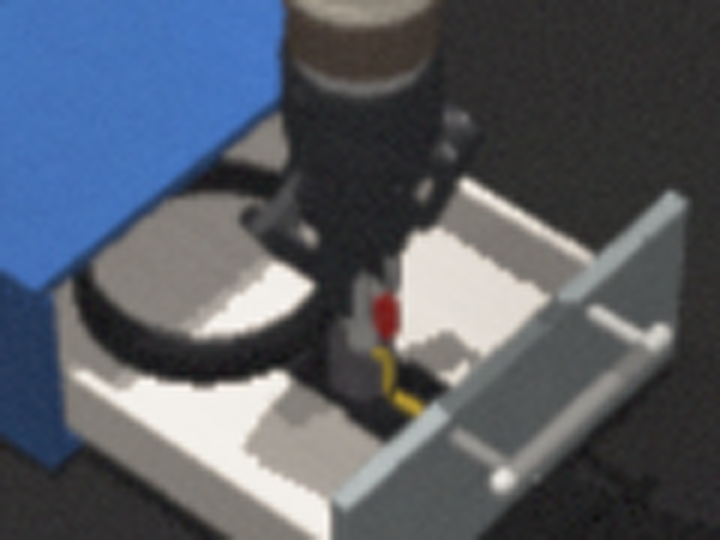

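The red end is at (385,315), nearly over the yellow stripe at (385,365), and the grip follows. I'll turn it past the mark and open.

Request:
carry_out(
  increments=[0.5,0,0,-0.02,-0.18,0.5,0,0,-0.02,-0.18,0.5,0,0,-0.02,-0.18,0.5,0,0,0,0,0.5,0,0,0,0],
)

```text
clock: 14.18
eef_pos: [0.5964, 0.002, 0.0735]
tool_rot: [-0.085, 0.996, -0.001, -0.0]
ft_force: [-0.6, -2.3, -1.7]
grip_width: 0.0085
grasp_force: 79.7
```

Request:
carry_out(
  increments=[3,0,0,0,0,3,0,0,0,0,3,0,0,0,0,3,0,0,0,0,3,0,0,0,0],
)

```text
clock: 14.8
eef_pos: [0.5966, 0.0027, 0.0738]
tool_rot: [-0.086, 0.996, 0.0, 0.0]
ft_force: [-0.2, -0.0, -0.4]
grip_width: 0.0305
grasp_force: 0.0
```

```bash
cat >> h.py <<'E'
def look(name):
    o=bot.get_obs();print(o["eef_pos"],2*np.arctan2(o["tool_rot"][1],o["tool_rot"][0]),o["joint_pos"][5],o["ft_force"])
    p=bot.camera("side");see(p,["drawer_handle","bolt_head"])
    q=att(p).T@(np.array([.595,.003,.1])-p["eye"]);u,v=((p["mtx"]@q)[:2]/q[2]).astype(int)
    cv2.imwrite(f"pics/{name}.png",cv2.resize(p["pixels"][v-45:v+45,u-60:u+60],None,fx=6,fy=6,interpolation=cv2.INTER_CUBIC))
E
python3 -c "
from h import *
look('s5')"
```

```text
[0.59664746 0.00268743 0.07378069] 3.3147445578335955 -0.16868917546370005 [-0.21315545 -0.04721717 -0.39189149]
drawer_handle 0.68 [0.4624 0.0198 0.1028]
bolt_head 0.52 [0.5956 0.0018 0.0802]
```

View pics/s5.png

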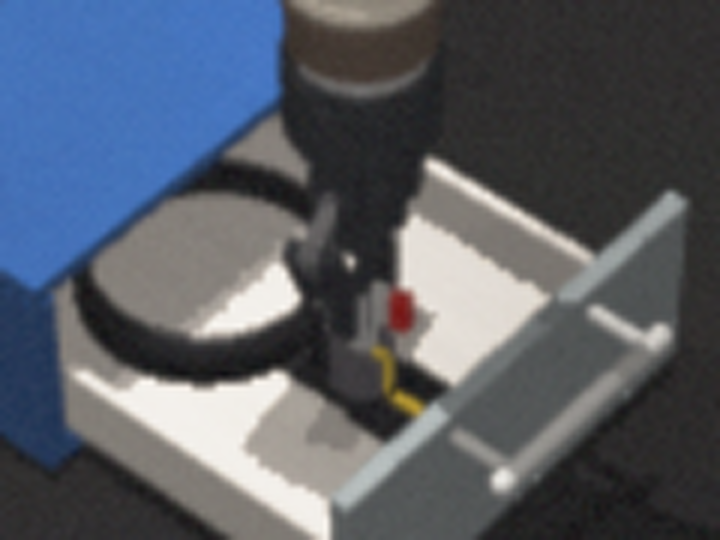

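The head estimate fell from 0.087 to 0.080 and the upward pull vanished, so the bolt has dropped. The red end is at (400,310), just past the mark. I'll lower, regrip and go a short way forward so the wrist can be wound back.

Request:
carry_out(
  increments=[3,0,0,0.5,0,3,0,0,0.5,0,0.5,0,0,0,0,0.5,0,0,0,0,0.5,0,0,0,0],
)

```text
clock: 15.58
eef_pos: [0.596, 0.0021, 0.0632]
tool_rot: [-0.086, 0.996, -0.0, -0.001]
ft_force: [-0.6, -2.4, -3.7]
grip_width: 0.0111
grasp_force: 58.5
```

Request:
carry_out(
  increments=[0.5,0,0,0,0,0.5,0,0,0.02,0.18,0.5,0,0,0.02,0.18,0.5,0,0,0,0,0.5,0,0,0,0],
)

```text
clock: 16.2
eef_pos: [0.596, 0.0025, 0.0631]
tool_rot: [0.092, 0.996, -0.0, -0.001]
ft_force: [-2.4, -2.5, -3.3]
grip_width: 0.0109
grasp_force: 58.6
```

Request:
carry_out(
  increments=[4,0,0,0,0,4,0,0,0,0,4,0,0,-1.5,0,4,0,0,-2.5,0,4,0,0,0,0],
)

```text
clock: 16.82
eef_pos: [0.5992, 0.0028, 0.1069]
tool_rot: [0.093, 0.996, 0.0, 0.004]
ft_force: [0.3, 0.3, -0.3]
grip_width: 0.0399
grasp_force: 0.0
```

```bash
python3 -c "
from h import *
look('s6')"
```

```text
[0.59923244 0.00284284 0.1069211 ] 2.955223745080755 0.19096105851517367 [ 0.3364101   0.27278655 -0.26167346]
drawer_handle 0.94 [0.4642 0.0212 0.1026]
bolt_head 0.42 [0.5972 0.0022 0.0834]
```

View pics/s6.png

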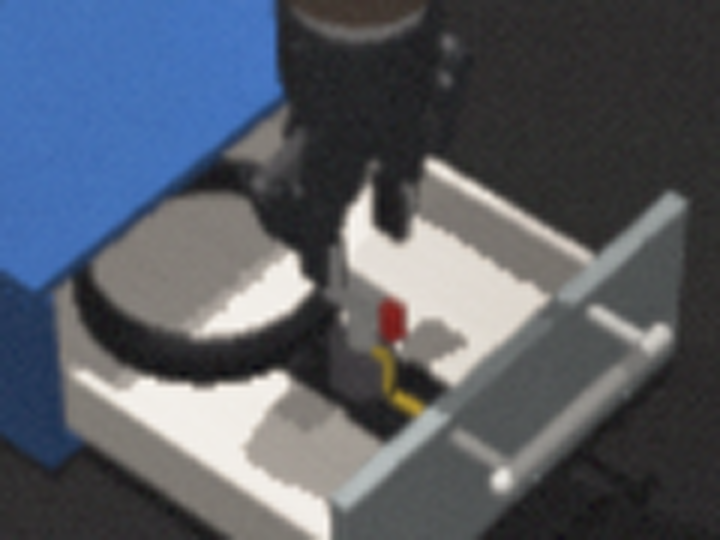

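The red end, at (390,318), is over the yellow stripe, so bolt_turn is about 0.05. I'll wind the wrist back half a turn above the bar.

Request:
carry_out(
  increments=[4,0,0,0,-0.18,4,0,0,0,-0.18,4,0,0,0,-0.18,4,0,0,0,-0.18,4,0,0,0,-0.18],
)

```text
clock: 17.6
eef_pos: [0.5958, 0.0027, 0.1021]
tool_rot: [-0.352, 0.936, 0.0, -0.001]
ft_force: [-0.4, -0.5, 0.2]
grip_width: 0.0398
grasp_force: 0.0
```

Request:
carry_out(
  increments=[4,0,0,0,-0.18,4,0,0,0,-0.18,4,0,0,0,-0.18,4,0,0,0,-0.18,4,0,0,0,-0.18],
)

```text
clock: 18.23
eef_pos: [0.5958, 0.0027, 0.1021]
tool_rot: [0.724, -0.69, -0.001, 0.001]
ft_force: [0.8, -0.4, -0.3]
grip_width: 0.0402
grasp_force: 0.0
```

Request:
carry_out(
  increments=[4,0,0,0,-0.18,4,0,0,0,-0.18,4,0,0,0,-0.18,4,0,0,0,-0.18,4,0,0,0,-0.18],
)

```text
clock: 18.85
eef_pos: [0.5958, 0.0027, 0.1021]
tool_rot: [0.952, -0.306, -0.001, 0.0]
ft_force: [-0.4, -0.3, 0.5]
grip_width: 0.0401
grasp_force: 0.0
```

Request:
carry_out(
  increments=[4,0,0,0,-0.18,4,0,0,0,-0.18,4,0,0,0,-0.08,4,0,0,0,0,4,0,0,0,0],
)

```text
clock: 19.48
eef_pos: [0.5962, 0.0027, 0.1027]
tool_rot: [0.996, -0.095, -0.001, 0.0]
ft_force: [-0.4, -0.6, 0.5]
grip_width: 0.0401
grasp_force: 0.0
```

```bash
python3 -c "
from h import *
look('s7')"
```

```text
[0.59620789 0.00265175 0.10272252] -0.18951041032541457 -2.947674777931277 [-0.37956063 -0.55681029  0.51956796]
drawer_handle 0.63 [0.4615 0.0212 0.1001]
bolt_head 0.63 [0.5957 0.0013 0.0814]
```

Request:
carry_out(
  increments=[4,0,0,1.5,0,4,0,0,1.5,0,4,0,0,0.9,0,0.5,0,0,0,0,0.5,0,0,0,0],
)

```text
clock: 20.25
eef_pos: [0.5962, 0.0025, 0.0641]
tool_rot: [0.996, -0.094, -0.001, 0.0]
ft_force: [-1.3, -0.3, -2.0]
grip_width: 0.0111
grasp_force: 58.6
```

Request:
carry_out(
  increments=[0.5,0,0,0,0,0.5,0,0,0,0,0.5,0,0,0,0,0.5,0,0,0.02,0.18,0.5,0,0,0.02,0.18],
)

```text
clock: 20.88
eef_pos: [0.5963, 0.0028, 0.0639]
tool_rot: [0.962, -0.274, -0.0, -0.0]
ft_force: [-1.2, -0.5, -2.8]
grip_width: 0.0104
grasp_force: 58.6
```

Request:
carry_out(
  increments=[0.5,0,0,0.02,0.18,0.5,0,0,0.02,0.18,0.5,0,0,0.02,0.18,0.5,0,0,0.02,0.18,0.5,0,0,0.02,0.18],
)

```text
clock: 21.5
eef_pos: [0.5972, 0.0034, 0.0632]
tool_rot: [0.747, -0.665, 0.0, -0.001]
ft_force: [-0.6, 0.5, -2.5]
grip_width: 0.0105
grasp_force: 58.6
```

Seven of the 33 forward rows are done and the forces are low, so I'm continuing with the other 26.

Request:
carry_out(
  increments=[0.5,0,0,0.02,0.18,0.5,0,0,0.02,0.18,0.5,0,0,0.02,0.18,0.5,0,0,0.02,0.18,0.5,0,0,0.02,0.18],
)

```text
clock: 22.12
eef_pos: [0.5981, 0.003, 0.0626]
tool_rot: [-0.384, 0.923, -0.0, 0.002]
ft_force: [1.4, 0.2, -3.0]
grip_width: 0.011
grasp_force: 58.6
```

Request:
carry_out(
  increments=[0.5,0,0,0.02,0.18,0.5,0,0,0.02,0.18,0.5,0,0,0.02,0.18,0.5,0,0,0.02,0.18,0.5,0,0,0.02,0.18],
)

```text
clock: 22.75
eef_pos: [0.5985, 0.0021, 0.0617]
tool_rot: [0.056, 0.998, -0.0, 0.002]
ft_force: [2.0, -2.6, -2.8]
grip_width: 0.0108
grasp_force: 58.6
```

Request:
carry_out(
  increments=[0.5,0,0,0.02,0.18,0.5,0,0,0.02,0.18,0.5,0,0,0.02,0.18,0.5,0,0,0.02,0.18,0.5,0,0,0.02,0.18],
)

```text
clock: 23.38
eef_pos: [0.598, 0.0013, 0.0605]
tool_rot: [0.485, 0.874, -0.0, 0.002]
ft_force: [0.9, -4.1, -1.6]
grip_width: 0.0106
grasp_force: 58.6
```

Request:
carry_out(
  increments=[0.5,0,0,0.02,0.18,0.5,0,0,0.02,0.18,0.5,0,0,0.02,0.18,0.5,0,0,0.02,0.18,0.5,0,0,0.02,0.18],
)

```text
clock: 24.0
eef_pos: [0.5969, 0.0012, 0.0593]
tool_rot: [0.817, 0.576, -0.0, 0.001]
ft_force: [-1.1, -4.1, -1.7]
grip_width: 0.0105
grasp_force: 58.8
```

```bash
python3 -c "
from h import *
look('s8')"
```

```text
[0.59693961 0.00119054 0.05932896] 1.2278567885681875 1.9170811589204446 [-1.0530081  -4.05462307 -1.72388175]
drawer_handle 0.73 [0.4606 0.02   0.1026]
bolt_head 0.62 [ 0.6227 -0.5018  0.0026]
bolt_head 0.39 [0.5955 0.0026 0.078 ]
```

Request:
carry_out(
  increments=[0.5,0,0,0.02,0.18,0.5,0,0,0.02,0.18,0.5,0,0,0.02,0.18,0.5,0,0,0.02,0.18,0.5,0,0,0.02,0.18],
)

```text
clock: 24.78
eef_pos: [0.5962, 0.0019, 0.0583]
tool_rot: [0.986, 0.165, -0.0, 0.001]
ft_force: [-2.8, -3.0, 1.3]
grip_width: 0.0107
grasp_force: 59.0
```

Request:
carry_out(
  increments=[0.5,0,0,0.02,0.18,0.5,0,0,0,0,0.5,0,0,0,0,0.5,0,0,0,0,0.5,0,0,0,0],
)

```text
clock: 25.4
eef_pos: [0.5962, 0.0021, 0.0581]
tool_rot: [0.997, 0.08, -0.0, 0.0]
ft_force: [-3.6, -3.3, 2.9]
grip_width: 0.0105
grasp_force: 59.1
```

```bash
python3 -c "
from h import *
look('s9');print(bot.get_obs()['grasp_force'])
p=bot.camera('top');see(p,['lamp_a','bucket','mug','oil_can'])"
```

```text
[0.59621554 0.00214641 0.05805401] 0.1594743406835932 2.9861849534659264 [-3.59081842 -3.33384518  2.93555664]
drawer_handle 0.64 [0.4625 0.0186 0.1014]
bolt_head 0.58 [0.5964 0.0028 0.0751]
59.117154479026794
lamp_a 0.79 [ 0.4396 -0.4639  0.0012]
bucket 0.62 [ 6.242e-01 -4.962e-01 -6.000e-04]
mug 0.58 [0.5652 0.5543 0.005 ]
oil_can 0.83 [ 0.671   0.4286 -0.0011]
```

View pics/s9.png

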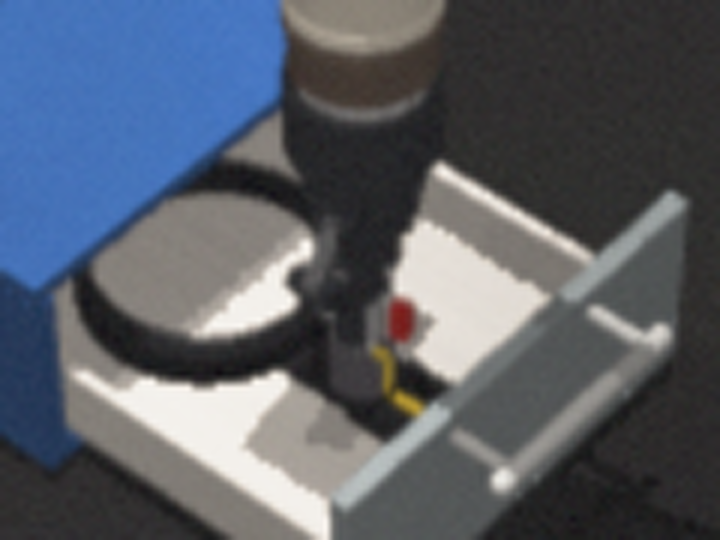

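The red end, at (400,320), is at the mark again, with bolt_turn about 6.0 and the head near z = 0.075. The drawer is out, the grip force is 59 N, and the objects I can see haven't moved.

```bash
python3 -c "
from h import *
print(bot.job_done())"
```

```text
the job is handed in; nothing more can be done
None
```

I handed the job in with the drawer at its stop and the T-bolt dropped off the thread's start, then turned forward to about 6.0 rad (about 0.012 m deep, by camera estimate) and still gripped at 59 N; no verdict came back, and in the last picture one headlamp was not detected, while the other lamp, bucket, mug and can had not moved.

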